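# Lock a filter cartridge into a vacuum station's bayonet socket

### The job

Fit the filter cartridge standing in the steel tray into the bayonet socket on top of the vacuum station: set it in upright so that its two lugs drop through the two slots (feel for them; do not force it), push it down gently against the spring and twist it a quarter turn clockwise, seen from above, to the stop. Let go so that the spring lifts it into its lock, and leave it locked there, with the jar, the tube rack and the bottle left where they stand.

Things in the scene. Friction and masses are not known exactly. Their poses are not given: they have to be found in the camera images.
- cartridge: White and grey plastic filter cartridge, loose, 0.14 to 0.26 kg, 104 mm tall, standing upright in the tray. Origin: centre of its underside, z up. From below: round grey nose, radius 20 mm (tapering to 16 mm over its lowest 5 mm), up to 34 mm; ribbed round body, radius 30 mm, 34 to 66 mm; square grip up to 104 mm. Half a turn about z gives the same fit.
- foot (a point): Centre of the cartridge's underside (same as the cartridge's origin).
- lugs (a point): Point on the cartridge's axis midway between its two lugs, 11 mm above its underside. The lugs stick out of the nose on the cartridge's +x and -x sides, to radius 27 mm; each is 10 mm wide (along y) and 6 mm high (8 to 14 mm above the underside). A thick grey rib on the body's side and shoulder stands above each lug.
- grip (a point): Point on the cartridge's axis inside its square grip, 88 mm above its underside, where to grip it from above. The grip is 32 x 32 mm, 38 mm high (66 to 104 mm above the underside), its faces across the cartridge's x and y.
- station: White vacuum station, fixed on the bench, housing 170 (x) x 180 (y) mm, 68 mm high, with a round grey turret (radius 36 mm) on top that holds the socket, and a small gauge and a stub pipe (below 92 mm) on its +x half. Origin: centre of the underside, z up. The cartridge pushing on it with more than 45 N counts as forcing.
- socket (a point): Centre of the socket's mouth, at the top face of the aluminium collar, 30 mm to the station's -x side of its centre, 100 mm above the bench; axes as the station's. Bore radius 21.5 mm, two opposite slots 13.5 mm wide. The line through the slots is within 0.60 rad of the station's x axis, either way: not measured, find it. Lugs resting on the collar's face: underside 8 mm below the mouth.
- spring_top (a point): Point on the socket's axis 16 mm below the mouth, fixed to the station: top of the spring follower at rest. Lugs in the slots, the cartridge drops freely until its underside is here, and stands here if let go. Pushing it further down takes 4 N plus 1 N per mm, for 12 mm, then a hard stop.
- turn_depth (a point): Point on the socket's axis 22 mm below the mouth, fixed to the station: with the cartridge's underside here or lower (10 N spring force or more) the lugs are under the collar's 8 mm thick lip and can turn, only clockwise seen from above. A notch in the lip's underside comes after 90 degrees, a hard stop 4 degrees or so further. The collar itself does not turn.
- lock_depth (a point): Point on the socket's axis 19 mm below the mouth, fixed to the station: where the cartridge's underside rests when locked. Let go at the stop, the spring lifts the lugs 3 mm into the notches, and the cartridge can then neither turn nor come out.
- tray: Flat stainless tray, fixed, 150 (x) x 200 (y) mm, rim 18 mm high, walls 4 mm, floor 4 mm thick. Origin: centre of its underside. The cartridge stands in its -y half, the jar in its +y half.
- jar: Bystander: small amber glass jar, 42 mm across, 45 mm tall, standing in the tray, 60 mm or more from the cartridge's axis. Origin: centre of its underside.
- tube_rack: Bystander: blue tube rack with tubes, 90 x 200 mm, 72 mm tall, on the bench at the robot's left. Origin: centre of its underside.
- reagent_bottle: Bystander: white plastic bottle, 70 mm across, 140 mm tall, on the bench at the robot's right. Origin: centre of its underside.
There are look-alikes about, which are no part of the job. Leave any purple, turquoise or yellow look-alike of the cartridge alone.

How it is judged:
On the way, in this order (a step that is already met when the one before it is completed fails the run):
1. the cartridge stands in the socket with its lugs down in the entry slots, not yet turned (horizontal distance between foot and socket below 0.004 m and z of foot in the frame of socket below -0.012 m and angle between the x axis of cartridge and the x axis of station, either way round below 0.75 rad), for 0.05 s.
2. pushed down against the spring and turned a quarter turn (horizontal distance between foot and socket below 0.004 m and z of foot in the frame of socket below -0.0172 m and angle between the x axis of cartridge and the x axis of station, either way round above 0.8 rad), for 0.05 s.
At the end, for the whole second after the job is handed in: The cartridge is locked in the socket and released, at rest: its underside 17.2 to 20.5 mm below the socket's mouth (lugs sprung up into the lock notches), within 3 mm of the socket's axis, tilted less than 0.08 rad, turned across the slots (its x axis more than 0.8 rad from the station's x axis) (horizontal distance between foot and socket below 0.003 m and z of foot in the frame of socket between -0.0205 and -0.0172 m and angle between the x axis of cartridge and the x axis of station, either way round above 0.8 rad and angle between cartridge's own z axis and vertical below 0.08 rad and linear speed of cartridge below 0.01 m/s); the robot touches nothing.
It fails at once if the cartridge is forced: it pushes on the station with more than 45 N (contact force between cartridge and station above 45 N).
It fails at once if the jar is moved by more than 20 mm (distance of jar from where it was at the start of the episode above 0.02 m).
It fails at once if the tube rack is moved by more than 20 mm (distance of tube_rack from where it was at the start of the episode above 0.02 m).
It fails at once if the bottle is moved by more than 20 mm (distance of reagent_bottle from where it was at the start of the episode above 0.02 m).
It also fails if it takes over 72 s, if anything falls off the work surface, if the arm or the gripper's body presses on something with over 40 N, if the wrist force passes 120 N, or if a joint passes its speed limit or range.

### The arm

A 6-joint arm with a two-finger parallel gripper is mounted at the origin on the work surface. World frame = base frame: x ahead of the robot, y to its left, z up, the work surface at z = 0. Lengths are in m, angles in rad, forces in N, time in s.
With the tool pointing down it reaches from about 0.375 to 0.925 m from the base axis. Payload 5.7 kg.
Tool frame: the origin (TCP) lies midway between the tips of the shut fingers; the grasp point (between the pads) lies 19 mm behind it; z points along the fingers, x is the direction in which the jaws open and shut, and the axes are right-handed (so a half turn about z gives the same grasp; the last joint's range is limited). The gripper opens to 88 mm and grips with 3 to 60 N. Pads are 20 mm wide; open, the fingers measure 115 mm over their backs; the gripper's body (75 mm by 178 mm) begins 61 mm behind the grasp point.
Start: joints at [-1.397, 0.359, 1.51, -0, 1.272, -0.115], TCP at [0.171, -0.575, 0.223] pointing down, gripper open.
Joint ranges: [-2.97, 2.97], [-1.01, 2.36], [0.21, 2.38], [-0.96, 4.11], [0.2, 2.71], [-2.98, 2.98]. Speed limits (rad/s): [2.39, 2.39, 3.14, 3.14, 3.14, 3.14].

### API

Orientations are given as a unit quaternion [x, y, z, w].
In Python, from bench import move_ptp, servo_line, goto_joints, move_gripper, sleep, inverse_kinematics, capture, PlanningError, close_job, spot_in, silhouettes, current_clock, current_joint_pos, current_qvel, current_joint_torque, current_position, current_orientation, current_force, current_torque, current_finger_gap gives the robot as it stands. Calls block until the motion is done:
- move_ptp(position, orientation): joint-space move of the TCP to a pose.
- servo_line(position, orientation=None, rate=0.15, contact_N=None): straight line of the TCP; orientation=None keeps the orientation; rate is the mean speed in m/s. With contact_N (N) it stops when the force on the tool has changed by that much, and returns True; else False.
- goto_joints(angles): joint-space move.
- move_gripper(opening): finger opening in m; the grip force is fixed at half the most; returns when the fingers have stopped.
- sleep(seconds).
- inverse_kinematics(position, orientation): joint angles nearest the present ones, or None.
- capture(name): name is "scene" or "top" or "wrist"; returns a dict with "image" (420x560x3 uint8, blue, green, red), "range_z" (420x560 float32, m along the optical axis (not along the pixel's ray), 0 where there is no reading), "intrinsics" (3x3 intrinsics, pixels), "R" (3x3) and "t" (3): a world point X has camera coordinates R X + t. Camera axes: x right, y down, z forward; pixel columns grow to the right and rows downward; lengths in m; the calibration is good to about 2 mm. A picture is of the moment at which its call begins.
A pose or a line that the arm cannot do raises PlanningError and nothing moves.
- close_job(): hands the job in, once; it reports no verdict.
Trained networks look in the newest picture that a camera, given by its name, has taken for a name from the list of things; names that differ only in an ending like _2 or _b are one class to them, and where a whole thing is asked for, a point or a joint stands for the part that bears it (a point fixed in the world has none). Each returns a list of dicts, best first, with "conf" (0 to 1); they miss things now and then, are a little off and sometimes report something else, mostly with a low value. They report only what shows in the picture. A call takes as long as a camera call. They do not tell look-alikes from the thing itself.
- spot_in(camera, query): "xy" ([column, row] in pixels, amid what is visible of it).
- silhouettes(camera, query): "region" (420x560 bool, what is visible of it) and "xy" ([column, row] in pixels, amid what is visible of it).
Readings, each from a call of its own:
- current_clock(): time.
- current_joint_pos(): joint angles.
- current_qvel(): joint speeds.
- current_joint_torque(): joint torques, N m.
- current_position(): TCP position.
- current_orientation(): TCP orientation.
- current_force(): force on the tool from outside, world axes, zero at the start.
- current_torque(): the same for the moment, N m.
- current_finger_gap(): finger opening in m.
Only numpy, scipy, OpenCV 4.12 (cv2) and the standard library are available. Lean on these libraries where they do the work, as an engineer would, in place of code of your own. Each camera call takes 0.05 s, during which the arm holds its last target.

## Working session

There is one attempt and no reset: what is moved stays moved. The work goes in short steps, each a Python script; the robot and the scene stay as the last script left them, time stands still between calls to the robot, and variables do not carry over. Pictures are saved under pics/ and viewed, and the job is handed in when it is done.

```bash
ls; mkdir -p pics; python3 - <<'E'
from bench import *
import cv2
for n in ["scene","top","wrist"]:
    c=capture(n); cv2.imwrite(f"pics/a_{n}.png",c["image"])
    print(n,c["intrinsics"].tolist(),c["R"].round(4).tolist(),c["t"].round(4).tolist())
    for q in ["cartridge","station","tray","jar"]:
        print(q,[(s["xy"],round(s["conf"],2)) for s in spot_in(n,q)])
print(current_clock(),current_orientation(),current_force())
E
```

```text
pics
scene [[542.7372394982018, 0.0, 276.70505636744804], [0.0, 542.7372394982018, 220.65796865116388], [0.0, 0.0, 1.0]] [[-0.1877, 0.9821, 0.0126], [0.8469, 0.1683, -0.5045], [-0.4976, -0.084, -0.8633]] [0.1172, -0.4223, 1.6223]
cartridge [([349.2, 175.3], 0.9), ([328.2, 228.8], 0.75), ([288.4, 158.6], 0.57)]
station [([227.5, 215.9], 0.82), ([325.9, 229.6], 0.58)]
tray [([345.3, 247.3], 0.56)]
jar [([366.2, 259.9], 0.89)]
top [[459.2223440669491, 0.0, 279.2794409711497], [0.0, 459.2223440669491, 212.70629900120778], [0.0, 0.0, 1.0]] [[-0.0264, -0.9996, 0.0032], [-0.9895, 0.0257, -0.1424], [0.1423, -0.0069, -0.9898]] [0.0178, 0.5432, 1.0889]
cartridge [([227.3, 288.5], 0.91), ([242.7, 145.2], 0.85), ([235.6, 216.8], 0.73)]
station [([339.2, 216.2], 0.86)]
tray [([222.0, 217.3], 0.89)]
jar [([199.8, 202.8], 0.82)]
wrist [[295.1897619044571, 0.0, 280.8325028170459], [0.0, 295.1897619044571, 211.71316761254695], [0.0, 0.0, 1.0]] [[0.2859, -0.9582, 0.0006], [-0.9215, -0.2748, 0.2743], [-0.2627, -0.079, -0.9616]] [-0.6016, -0.0325, 0.3904]
cartridge []
station []
tray []
jar []
0.75 [ 8.01499871e-01 -5.97994947e-01 -1.24343975e-05 -1.95862720e-05] [ 0.28877918  0.205682   -0.13251563]
```

View pics/a_scene.png

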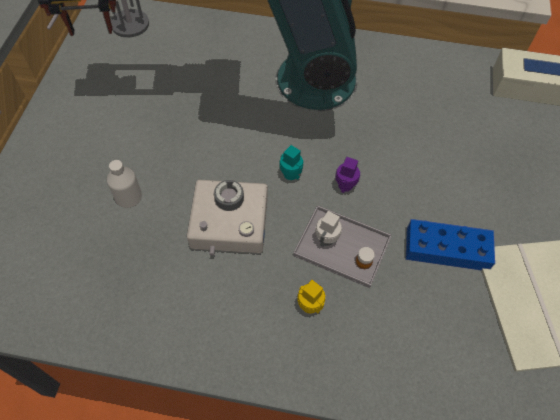

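View pics/a_top.png

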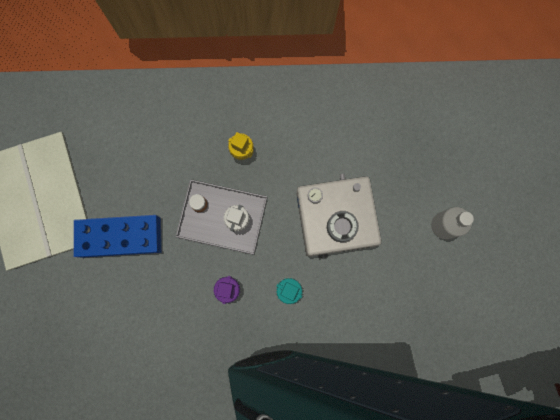

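The scene image shows the white cartridge in the tray at (328,228), top image (236,217). The station's collar is at (343,227) in the top image. The turquoise, purple and yellow look-alikes stand outside the tray. Next I'll get positions from depth and look from the wrist camera.

```bash
cat > h.py <<'E'
from bench import *
import cv2, numpy as np
from scipy.spatial.transform import Rotation as Ro
def cloud(c):
    z=c["range_z"]; v,u=np.mgrid[:420,:560]; K=c["intrinsics"]
    P=np.stack([(u-K[0,2])/K[0,0]*z,(v-K[1,2])/K[1,1]*z,z],-1)
    W=(P-c["t"])@c["R"]; W[z==0]=np.nan
    return W
def down(yaw): # tool x axis at angle yaw in world, z down
    return (Ro.from_euler('z',yaw)*Ro.from_euler('x',np.pi)).as_quat()
E
python3 - <<'E'
from h import *
c=capture("top"); W=cloud(c)
np.set_printoptions(precision=4,suppress=True)
for u,v in [(236,214),(343,227),(330,190),(343,215),(200,203),(455,222),(118,237)]: print(u,v,W[v,u])
for q in ["cartridge","station","tray"]:
  for s in silhouettes("top",q):
    p=W[s["region"]]; p=p[~np.isnan(p[:,0])]; print(q,s["xy"],s["conf"],np.median(p,0),p.max(0))
    m=p[p[:,2]>p[:,2].max()-0.008] if q=="cartridge" else p[abs(p[:,2]-0.068)<0.004] if q=="station" else p
    if len(m)>5:
        print(len(m),m.mean(0),cv2.minAreaRect((m[:,:2]*1000).astype(np.float32)))
R=c["R"]
c=capture("wrist"); cam=-c["R"].T@c["t"]
T=Ro.from_quat(current_orientation()).as_matrix()
print("cam in tool",T.T@(cam-current_position()),"axes",c["R"]@T)
E
```

```text
236 214 [0.5333 0.1039 0.1064]
343 227 [ 0.4991 -0.1446  0.0847]
330 190 [ 0.591  -0.1196  0.0699]
343 215 [ 0.5299 -0.1485  0.0672]
200 203 [0.5709 0.1963 0.0494]
455 222 [ 0.501  -0.3978  0.1119]
118 237 [0.4937 0.3968 0.0415]
cartridge [228.6, 285.8] 0.84 [0.3626 0.1291 0.0681] [0.3928 0.1707 0.1097]
180 [0.3618 0.1327 0.1046] ((361.9384460449219, 132.6424560546875), (31.36142349243164, 31.29876708984375), 77.47734832763672)
cartridge [240.7, 147.4] 0.79 [0.7015 0.0923 0.0681] [0.7606 0.1319 0.1094]
158 [0.7103 0.0944 0.1044] ((710.763916015625, 94.97877502441406), (31.81406593322754, 32.629364013671875), 62.434329986572266)
cartridge [288.7, 290.4] 0.69 [ 0.3552 -0.0131  0.0681] [0.3844 0.0167 0.1091]
190 [ 0.3555 -0.014   0.1041] ((355.2088623046875, -13.942401885986328), (31.367734909057617, 31.01970100402832), 62.13763427734375)
cartridge [234.8, 218.0] 0.68 [0.5267 0.1037 0.073 ] [0.5609 0.1362 0.1129]
185 [0.5313 0.1072 0.108 ] ((531.5533447265625, 107.43073272705078), (31.743799209594727, 31.729026794433594), 68.10275268554688)
cartridge [200.6, 202.9] 0.31 [0.5735 0.2027 0
[... 196 characters left out ...]
.1356  0.0683] [ 0.6374 -0.0405  0.1069]
3888 [ 0.531  -0.1387  0.0679] ((530.3876342773438, -138.10382080078125), (168.63938903808594, 178.74371337890625), 7.342280864715576)
tray [218.6, 218.6] 0.8 [0.5387 0.1574 0.0046] [0.6395 0.2608 0.0572]
3924 [0.5409 0.1522 0.0059] ((543.841552734375, 150.79551696777344), (206.51161193847656, 153.75746154785156), 75.29661560058594)
tray [234.1, 217.0] 0.52 [0.5263 0.1038 0.0736] [0.5607 0.1336 0.1129]
495 [0.5276 0.1046 0.0856] ((529.7015380859375, 106.3158187866211), (57.00304412841797, 57.792423248291016), 28.433305740356445)
cam in tool [ 0.0013 -0.0765 -0.1621] axes [[ 1.     -0.0012 -0.0007]
 [ 0.0009  0.9616 -0.2744]
 [ 0.001   0.2744  0.9616]]
```

```bash
python3 - <<'E'
from h import *
move_ptp([0.5006,-0.1419,0.235],down(-1.45+0)); 
c=capture("wrist"); cv2.imwrite("pics/b_sock.png",c["image"]); np.savez("sock.npz",**c)
print(current_clock(),current_joint_pos())
move_ptp([0.5315,0.1074,0.235],down(-1.2)); 
c=capture("wrist"); cv2.imwrite("pics/b_cart.png",c["image"]); np.savez("cart.npz",**c)
print(current_clock(),current_joint_pos())
E
python3 -c "
import cv2
for n in ['sock','cart']:
  i=cv2.imread(f'pics/b_{n}.png')[80:340,130:430]; cv2.imwrite(f'pics/b_{n}z.png',cv2.resize(i,None,fx=2.2,fy=2.2,interpolation=cv2.INTER_CUBIC))
"
```

```text
3.0167 [-4.10426946e-01  2.32595372e-01  1.66332946e+00 -2.70062338e-04
  1.24556482e+00  1.04075176e+00]
4.05 [ 6.97758858e-02  2.64407068e-01  1.61888432e+00 -6.91803791e-04
  1.25840392e+00  1.27163048e+00]
```

View pics/b_sockz.png

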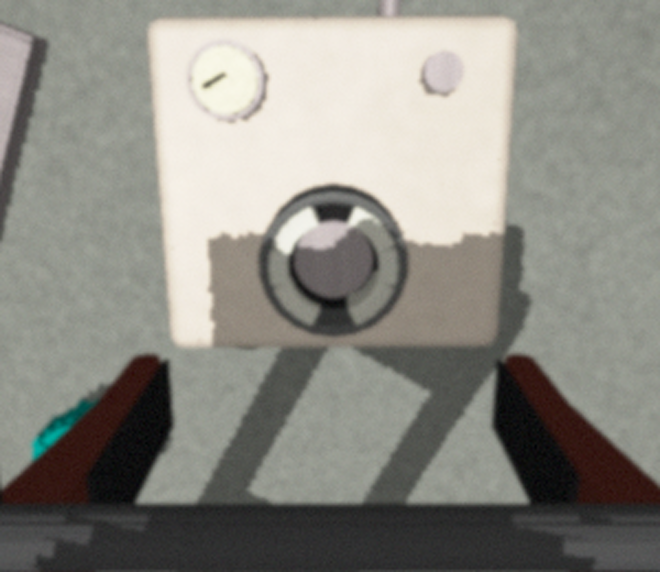

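View pics/b_cartz.png

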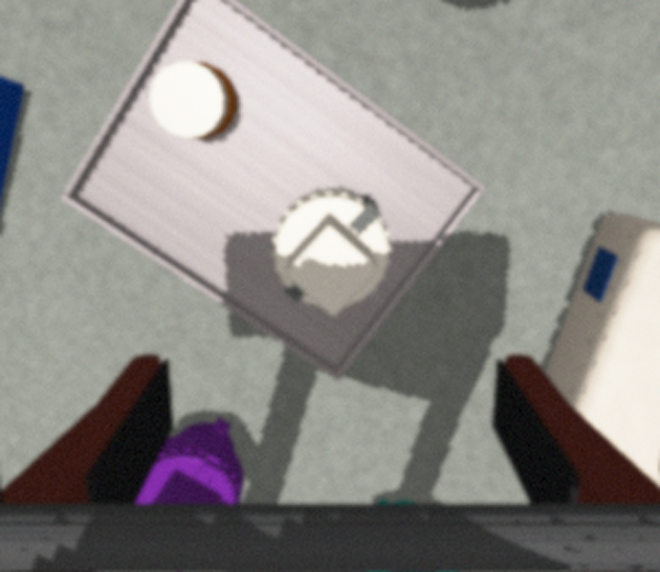

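The socket view shows the slots at about (335,212) and (333,325) zoomed, and the bore at (334,260). The cartridge view shows the ribs at about (367,212) and (294,292) zoomed. Next I compute these in world coordinates.

```bash
cat >> h.py <<'E'
def ray(c,u,v,z):
    K=c["intrinsics"]; d=c["R"].T@np.array([(u-K[0,2])/K[0,0],(v-K[1,2])/K[1,1],1]); o=-c["R"].T@c["t"]
    return o+d*(z-o[2])/d[2]
E
python3 - <<'E'
from h import *
np.set_printoptions(precision=4,suppress=True)
z=lambda p:(p[0]/2.2+130-.27,p[1]/2.2+80-.27)
c=dict(np.load("sock.npz")); W=cloud(c)
a=ray(c,*z((335,212)),.099); b=ray(c,*z((333,325)),.099); print("slots",a,b,np.degrees(np.arctan2(*(a-b)[1::-1])),(a+b)/2)
g=cv2.cvtColor(c["image"],cv2.COLOR_BGR2GRAY)
# rectified top view at z=.1, 0.2mm.. 
def rect(c,ctr,z,half=.045,n=450):
    gx,gy=np.meshgrid(np.linspace(-half,half,n),np.linspace(-half,half,n))
    X=np.stack([ctr[0]+gx,ctr[1]+gy,np.full_like(gx,z)],-1)@c["R"].T+c["t"]
    K=c["intrinsics"]; u=K[0,0]*X[...,0]/X[...,2]+K[0,2]; v=K[1,1]*X[...,1]/X[...,2]+K[1,2]
    return cv2.remap(c["image"],u.astype(np.float32),v.astype(np.float32),cv2.INTER_CUBIC)[::-1]
A=rect(c,(.5006,-.1419),.1)
m=abs(W[...,2]-.1)<.006; p=W[m]; p=p[np.hypot(p[:,0]-.5,p[:,1]+.142)<.05]
print("collar pts",len(p),p.mean(0)); r=cv2.minEnclosingCircle((p[:,:2]*1000).astype(np.float32)); print(r)
hm=abs(W[...,2]-.068)<.004; q=W[hm]; print("housing",cv2.minAreaRect((q[:,:2]*1000).astype(np.float32)))
c2=dict(np.load("cart.npz")); W=cloud(c2)
a=ray(c2,*z((367,212)),.07); b=ray(c2,*z((294,292)),.07); print("ribs",a,b,np.degrees(np.arctan2(*(a-b)[1::-1])),(a+b)/2)
p=W[abs(W[...,2]-.108)<.006]; p=p[np.hypot(p[:,0]-.5315,p[:,1]-.1074)<.04]; print("grip",len(p),np.median(p,0),cv2.minAreaRect((p[:,:2]*1000).astype(np.float32)))
p=W[abs(W[...,2]-.07)<.004]; p=p[np.hypot(p[:,0]-.5315,p[:,1]-.1074)<.05];print("body",cv2.minEnclosingCircle((p[:,:2]*1000).astype(np.float32)))
B=rect(c2,(.5315,.1074),.07); B2=rect(c2,(.5315,.1074),.108)
for I in (A,B,B2):
    I[::50]=I[::50]//2; I[:,::50]=I[:,::50]//2
cv2.imwrite("pics/c_r.png",cv2.resize(np.hstack([A,B]),(800,400)));cv2.imwrite("pics/c_r2.png",B2)
E
```

```text
slots [ 0.53   -0.1417  0.099 ] [ 0.4752 -0.1475  0.099 ] 5.997721200278188 [ 0.5026 -0.1446  0.099 ]
collar pts 2062 [ 0.5058 -0.1434  0.0988]
((504.42425537109375, -143.70468139648438), 35.8975715637207)
housing ((509.7361755371094, -117.55621337890625), (221.89971923828125, 601.7646484375), 14.570076942443848)
ribs [0.5613 0.0971 0.07  ] [0.5084 0.1169 0.07  ] -20.504232600062554 [0.5349 0.107  0.07  ]
grip 982 [0.5356 0.1071 0.1079] ((534.6817626953125, 106.65465545654297), (32.06584548950195, 32.035675048828125), 68.76801300048828)
body ((534.4727783203125, 106.34516906738281), 32.54702377319336)
```

View pics/c_r.png

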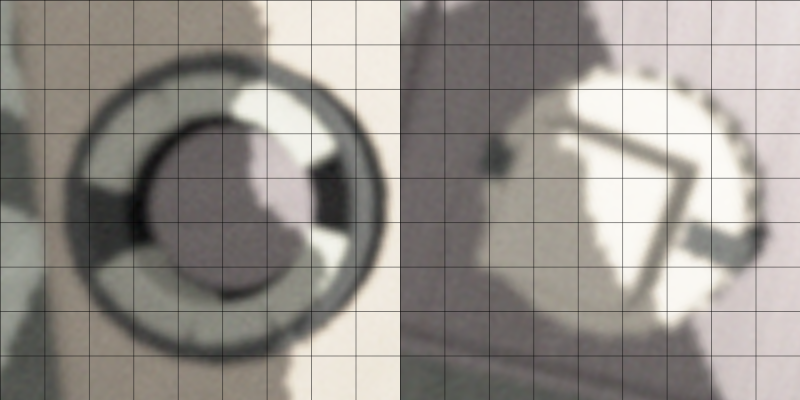

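View pics/c_r2.png

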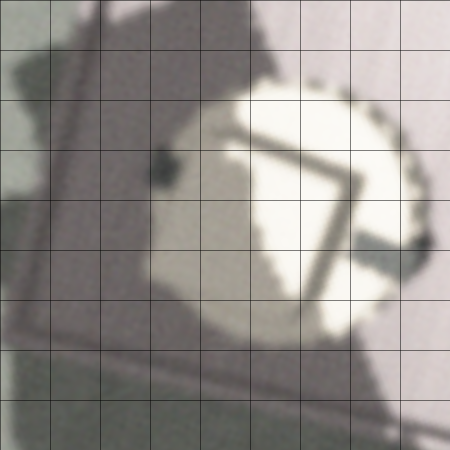

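```bash
cat >> h.py <<'E'
def measure(c,kind):
    W=cloud(c)
    if kind=="cart":
        p=W[abs(W[...,2]-.108)<.006]; p=p[np.hypot(p[:,0]-.533,p[:,1]-.107)<.035]
        r=cv2.minAreaRect((p[:,:2]*1000).astype(np.float32)); return r, np.median(p[:,2])
    p=W[abs(W[...,2]-.1)<.006]; p=p[np.hypot(p[:,0]-.5025,p[:,1]+.143)<.045]
    r=cv2.minEnclosingCircle((p[:,:2]*1000).astype(np.float32)); return r, np.median(p[:,2])
E
python3 - <<'E'
from h import *
np.set_printoptions(precision=4,suppress=True)
for yaw in (-1.2,1.94):
    move_ptp([0.5330,0.1070,0.235],down(yaw)); sleep(.3)
    c=capture("wrist"); np.savez(f"cart{yaw}.npz",**c); print(yaw,measure(c,"cart"),current_position())
for yaw in (1.69,-1.45):
    move_ptp([0.5025,-0.143,0.235],down(yaw)); sleep(.3)
    c=capture("wrist"); np.savez(f"sock{yaw}.npz",**c); print(yaw,measure(c,"sock"),current_position())
    cv2.imwrite(f"pics/d{yaw}.png",cv2.resize(c["image"][80:340,130:430],None,fx=2.2,fy=2.2,interpolation=cv2.INTER_CUBIC))
print(current_clock(),current_force())
E
```

```text
-1.2 (((534.7037353515625, 106.77210235595703), (31.945560455322266, 32.37691879272461), 69.49756622314453), np.float64(0.10779386530043722)) [0.533  0.1069 0.235 ]
1.94 (((534.1961059570312, 105.94084167480469), (32.24372482299805, 32.141605377197266), 68.2265396118164), np.float64(0.10793394580196822)) [0.533 0.107 0.235]
1.69 (((503.5227966308594, -144.138427734375), 35.87016677856445), np.float64(0.09904339117015984)) [ 0.5027 -0.1422  0.235 ]
-1.45 (((504.26251220703125, -143.61703491210938), 35.826053619384766), np.float64(0.09888612657549892)) [ 0.5025 -0.143   0.235 ]
11.9917 [-0.1809 -0.2419  0.4873]
```

View pics/d1.69.png

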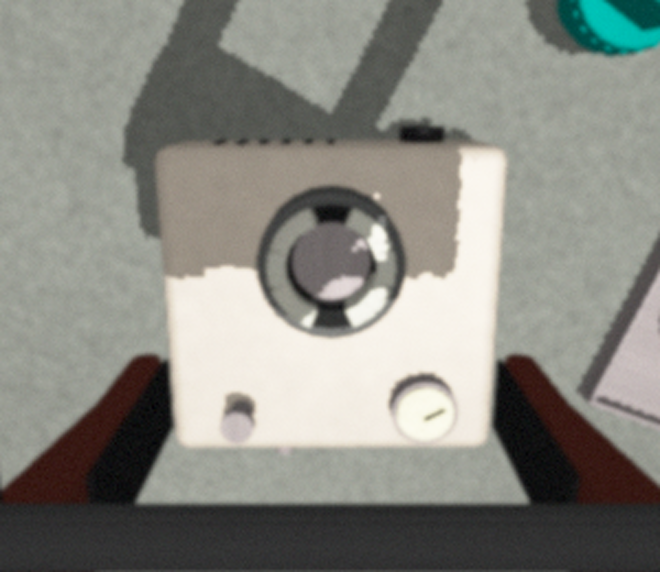

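```bash
python3 - <<'E'
from h import *
np.set_printoptions(precision=4,suppress=True)
y=np.radians(-21.2); C=[.5345,.1064]
move_ptp(C+[.2],down(y)); servo_line(C+[.12],rate=.12); 
hit=servo_line(C+[.076],rate=.05,contact_N=6); print("hit",hit,current_position(),current_finger_gap())
if not hit:
    move_gripper(.028); print(current_finger_gap(),current_force(),current_torque())
    servo_line(C+[.24],rate=.12); sleep(.2)
    print(current_finger_gap(),current_force(),current_position(),current_clock())
    c=capture("scene"); cv2.imwrite("pics/e.png",c["image"][120:300,180:440].repeat(3,0).repeat(3,1))
E
```

```text
hit False [0.5348 0.1064 0.0762] 0.08759432565761088
0.03175879194519854 [-0.5606 -0.6519  0.839 ] [-0.0345  0.0285  0.0343]
0.032061692599416707 [ 0.4733  0.0115 -2.1593] [0.5342 0.1064 0.2395] 17.4583
```

View pics/e.png

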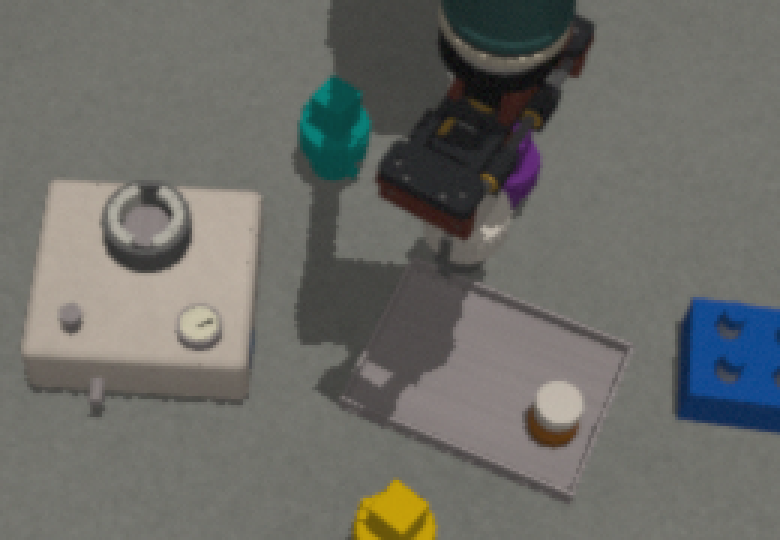

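The cartridge is held and clear of the tray (seen below the gripper). Next: move over the socket and feel for it.

```bash
python3 - <<'E'
from h import *
np.set_printoptions(precision=4,suppress=True)
y=np.radians(6.3); S=[.5039,-.1439]
servo_line(S+[.24],down(y),rate=.12); sleep(.2)
servo_line(S+[.185],rate=.1); sleep(.2)
print(current_position(),current_force(),current_torque())
hit=servo_line(S+[.156],rate=.02,contact_N=4)
print(hit,current_position(),current_force(),current_torque(),current_clock())
E
```

```text
[ 0.5044 -0.1441  0.1857] [ 0.0031  0.1363 -2.6999] [-0.0429 -0.1097 -0.002 ]
False [ 0.5039 -0.1439  0.1561] [-0.2687 -0.245  -2.9809] [-0.0547 -0.083  -0.0586] 22.4583
```

```bash
python3 - <<'E'
from h import *
np.set_printoptions(precision=4,suppress=True)
S=[.5039,-.1439]
c=capture("top"); cv2.imwrite("pics/f.png",c["image"][150:300,260:430].repeat(4,0).repeat(4,1))
for z in (.153,.150,.148):
    hit=servo_line(S+[z],rate=.02,contact_N=18); sleep(.1)
    print(hit,current_position(),current_force(),current_torque(),current_finger_gap(),current_clock())
    if hit: break
E
```

```text
False [ 0.504  -0.144   0.1533] [-1.9149 -0.0819  3.9433] [0.0363 0.2398 0.0246] 0.03150086586021033 22.9083
False [ 0.504  -0.144   0.1504] [-2.0982  0.5653  5.8358] [ 0.1062  0.3379 -0.021 ] 0.031836890943919394 23.3083
False [ 0.504  -0.144   0.1486] [-2.4909  1.1961  7.7059] [0.1157 0.4629 0.0121] 0.031599426363074286 23.6583
```

View pics/f.png

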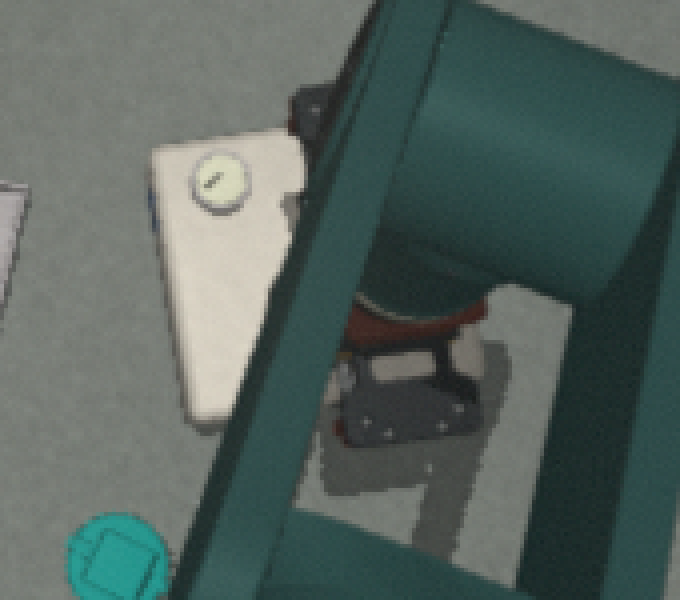

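The force rises by 1 N/mm as the spring should: the lugs are in the slots. Next: press a little deeper and twist clockwise in stages.

```bash
python3 - <<'E'
from h import *
np.set_printoptions(precision=4,suppress=True)
S=[.5032,-.1437]; z=.1455
servo_line(S+[z],rate=.02,contact_N=18); sleep(.1)
print(current_position(),current_force(),current_torque())
for d in (10,20,35,50,65,80):
    hit=servo_line(S+[z],down(np.radians(6.3-d)),rate=.02,contact_N=12); 
    R=Ro.from_quat(current_orientation()).as_matrix()
    print(d,hit,np.degrees(np.arctan2(R[1,0],R[0,0])),current_position(),current_force(),current_torque(),current_finger_gap(),current_clock())
    if hit or abs(current_torque()[2])>1: break
E
```

```text
[ 0.5039 -0.144   0.1465] [-2.0928  0.6554 11.1587] [ 0.0869  0.4321 -0.0082]
10 False -3.737968626481616 [ 0.5041 -0.1437  0.1466] [-2.5055  0.8778  9.9902] [ 0.3737  0.3332 -0.1027] 0.03200105656157124 24.3667
20 False -13.73729546811328 [ 0.504  -0.1436  0.1466] [-1.7232  2.5773 11.5874] [ 0.4316  0.3367 -0.0571] 0.03177033624923628 24.6917
35 False -28.730515626388122 [ 0.5041 -0.1435  0.1466] [-1.3472  2.6537 11.7276] [ 0.4945  0.287  -0.0636] 0.03180983476948763 25.1
50 False -43.73111669265465 [ 0.5039 -0.1435  0.1466] [-2.3335  2.6689 10.5415] [ 0.4786  0.4189 -0.0331] 0.031755441014030474 25.5083
65 False -58.72880091092466 [ 0.5038 -0.1435  0.1465] [-2.4962  2.4049 11.9087] [ 0.4631  0.4168 -0.039 ] 0.03220256830305466 25.9167
80 False -73.73487048746512 [ 0.5039 -0.1434  0.1466] [-2.0463  3.2008 10.3195] [ 0.5928  0.4338 -0.0583] 0.031638635960672866 26.325
```

```bash
python3 - <<'E'
from h import *
np.set_printoptions(precision=4,suppress=True)
S=[.5032,-.1437]; z=.1455
for d in (86,88,90,91,92,93,94,95,96,97,98,99):
    hit=servo_line(S+[z],down(np.radians(6.3-d)),rate=.01,contact_N=12); sleep(.05)
    t=current_torque()
    print(d,hit,current_position(),current_force(),t,current_finger_gap(),current_clock())
    if hit or abs(t[2])>.4: break
E
```

```text
86 False [ 0.5038 -0.1435  0.1465] [-2.0939  2.3785 11.563 ] [ 0.5785  0.4897 -0.0767] 0.031752082323326075 26.6333
88 False [ 0.5038 -0.1434  0.1465] [-1.4783  2.6382 10.9178] [0.5187 0.5074 0.0323] 0.03203028529624442 26.9333
90 False [ 0.5038 -0.1434  0.1465] [-2.0131  2.8984 11.1555] [0.5338 0.5059 0.0128] 0.03181509641658227 27.2333
91 False [ 0.5037 -0.1434  0.1465] [-2.2269  2.8292 11.9169] [0.5659 0.5351 0.0776] 0.031825500211585436 27.5333
92 False [ 0.5036 -0.1434  0.1465] [-3.0036  2.9733 10.7669] [0.5043 0.5789 0.2233] 0.03191964802682864 27.8333
93 False [ 0.5033 -0.1434  0.1464] [-2.7789  1.6979 12.0788] [0.5013 0.7129 0.3335] 0.03164612629068166 28.1333
94 False [ 0.5031 -0.1433  0.1464] [-4.793   2.85   12.0943] [0.4967 0.8332 0.3505] 0.032199344153391346 28.4333
95 False [ 0.5028 -0.1433  0.1464] [-4.5838  3.3046 13.7532] [0.5042 0.9269 0.3189] 0.03177838601214097 28.7333
96 False [ 0.5026 -0.1432  0.1464] [-4.4762  2.4091 13.672 ] [0.5876 1.0918 0.4397] 0.031983835454718355 29.0333
```

```bash
python3 - <<'E'
from h import *
np.set_printoptions(precision=4,suppress=True)
S=[.5034,-.1435]; q=down(np.radians(6.3-93))
for z in (.1465,.148,.1495,.151):
    servo_line(S+[z],q,rate=.01,contact_N=15); sleep(.05)
    print(current_position(),current_force(),current_torque())
move_gripper(.06); sleep(.3); print(current_finger_gap(),current_force())
move_gripper(.088)
servo_line(S+[.25],rate=.12); sleep(.3)
c=capture("wrist"); cv2.imwrite("pics/g.png",cv2.resize(c["image"][80:340,130:430],None,fx=2.2,fy=2.2))
W=cloud(c); p=W[abs(W[...,2]-.185)<.02]; p=p[np.hypot(p[:,0]-.504,p[:,1]+.144)<.04]
print(len(p),np.median(p,0),cv2.minAreaRect((p[:,:2]*1000).astype(np.float32)))
c=capture("top"); W=cloud(c); cv2.imwrite("pics/g2.png",c["image"]); p=W[abs(W[...,2]-.185)<.02]; p=p[np.hypot(p[:,0]-.504,p[:,1]+.144)<.04]; print(len(p),np.median(p,0) if len(p) else 0,current_clock(),current_force())
E
```

```text
[ 0.5031 -0.1432  0.1473] [-4.4963  2.3854 12.295 ] [0.3869 0.8964 0.069 ]
[ 0.503  -0.1432  0.1485] [-3.9253  2.0242  9.322 ] [0.4385 0.8046 0.0556]
[ 0.503  -0.1432  0.1499] [-3.7855  2.1202  7.6672] [0.3464 0.7531 0.0521]
[ 0.503  -0.1432  0.1512] [-1.9889  0.9062  6.2461] [0.281  0.6412 0.0964]
0.059766505020771486 [-0.2756  0.2889  0.1297]
1629 [ 0.508  -0.1437  0.1847] ((505.4455261230469, -143.54437255859375), (31.443904876708984, 31.809934616088867), 3.4653854370117188)
3 [ 0.4878 -0.1575  0.1863] 33.3167 [ 0.11   -0.6987  0.3119]
```

View pics/g.png

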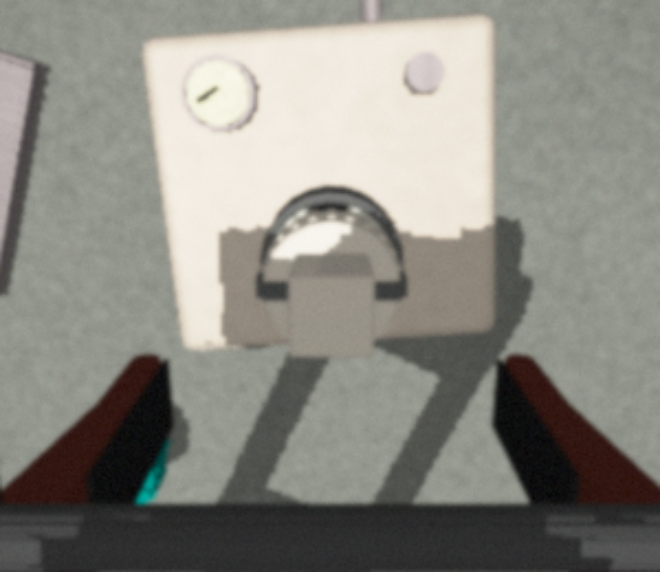

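The grip top reads z = 0.1847, which puts the underside about 19 mm below the mouth. The ribs sit at (272,287) and (392,287) zoomed, turned across the old slot line. The gripper is clear, so I'm handing in.

```bash
python3 - <<'E'
from h import *
c=capture("wrist"); W=cloud(c); p=W[abs(W[...,2]-.185)<.008]; p=p[np.hypot(p[:,0]-.504,p[:,1]+.144)<.03]
A=np.c_[p[:,:2]-p[:,:2].mean(0),np.ones(len(p))]; print(np.linalg.lstsq(A,p[:,2],rcond=None)[0], current_clock())
close_job()
E
```

```text
[-0.04933489 -0.00459462  0.18461255] 33.3667
the job is handed in; nothing more can be done
```

I fitted the cartridge into the socket, twisted it to the stop, released it and handed the job in at about 33 s of the allowed 72 s. No verdict is reported; my last checks all agree that it is locked.

- **Insertion:** The lugs dropped through the slots at the first try with no contact. The spring then pushed back at roughly 1 N per mm, as it should.
- **Twist:** I turned it clockwise until the torque rose at about 92°, which I took as the stop. The vertical force read at most about 14 N on the way (about 16–17 N with the held cartridge's weight), well under the 45 N limit.
- **Release:** I eased it up, opened the fingers and backed off. The force then read about zero.
- **Final position:** The wrist camera puts the underside about 19 mm below the mouth, with the grip about 1.5 mm from the estimated socket axis. The cartridge's x axis is at about -86.5° in the world frame, roughly 94° from the station's x axis.
- **Final tilt:** A plane fit to the top face gave a slope of about 0.05 rad, under the 0.08 rad limit. I think this is mostly camera calibration and noise, but I did not check it another way.
- **Check that did not work:** The top camera gave almost no readings on the cartridge (3 pixels), so the final position rests on the wrist camera alone.
- **Camera disagreement:** The top and wrist cameras differed by about 3 mm early on. I used the average of two opposite wrist views.
- **Bystanders:** I did not measure the jar, rack and bottle again at the end. The arm never went near them, and no unexpected contact showed.

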